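# Load the bench dispenser with the wide roll from the back of the tape stand

## Task

The tape dispenser is empty: load it with the wide roll, which hangs at the back of the tape stand behind two slimmer rolls. Slip the slimmer rolls off and hang both on the empty stand meanwhile, seat the wide roll on the dispenser's rollers between its cheeks, then hang the slimmer rolls back on the first stand, each at the same spot on the arm where it hung at the start. Leave the glue pot, wax block and printing block alone.

Things in the scene. Friction and masses are not known exactly. Their poses are not given: they have to be found in the camera images.
- stand_full: Tape stand with the 3 rolls, fixed. Wooden base 100x237, 17 mm high; post 129 mm high; level steel arm, 14 mm thick, axis z=115, top z=122, along the stand's +y axis (to the robot's left, within 0.15 rad). Origin: on the bench below the arm. Post face at y=-105, black end ball (20 mm) at y=+101, tip y=+111. Start: wide roll at y=-51, the slimmer two at +17 and +75 (either order), within 2 mm
- stand_spare: Empty tape stand, fixed: same build, size, origin and axes as the other stand, its arm about 185 mm from and nearly parallel to the other arm, nearer the robot or farther off. Parking place for the two slimmer rolls; its whole arm is free
- dispenser: Grey steel tape dispenser, fixed, empty. Origin: centre of underside. Cheeks 58 mm high, inner faces at y=+32 and -32. Between them two free-turning rubber rollers, 18 mm thick, along y at x=+30 and -30, axes z=22. The wide roll set down on both has its centre at x=0, y=0, z=79.7, its axis along y. Toothed cutter bar at x=-87, 55 mm high
- roll_wide: Beige tape roll, outer diameter 112, width 48, hole 52 mm, 0.3 kg. Origin: its centre; y axis: the roll's axis, about which it may be turned. Innermost on the arm. Hung, a roll's hole top rests on the arm: centre z=96. Gaps to neighbours and post about 30 mm. Pinch from above across the width at the top of the rim; the arm passes 30 mm below that
- roll_medium: Beige tape roll, outer diameter 112, width 28, hole 52 mm, 0.18 kg. Origin: its centre; y axis: the roll's axis, about which it may be turned. Hung: centre z=96, rim top 30 mm above the arm's top
- roll_narrow: Beige tape roll, the smallest: outer diameter 96, width 18, hole 52 mm, 0.09 kg. Origin: its centre; y axis: the roll's axis, about which it may be turned. Hung: centre z=96, rim top 22 mm above the arm's top
- glue_pot: White glue bottle with a neck, 52 mm in diameter, 51 mm high, loose. Origin: centre of its underside. Not to be disturbed.
- wax_block: Yellow block of beeswax 36 x 55 x 18 mm, loose. Origin: centre of its underside. Not to be disturbed.
- print_block: Wooden hand printing block 48 x 62 mm with a knob, 43 mm high, loose. Origin: centre of its underside. Not to be disturbed.

How it is judged:
By the outcome, as a careful person would: the job done as asked, in the order asked, and still so for the second after the job is handed in, with the robot touching nothing.
It also fails if it takes over 109 s, if anything falls off the work surface, if the arm or the gripper's body presses on something with over 40 N, if the wrist force passes 120 N, or if a joint passes its speed limit or range.

## Robot

A 6-joint arm with a two-finger parallel gripper is mounted at the origin on a cart in front of the work surface, level with it; the furniture and walls round the work are solid. World frame = base frame: x ahead of the robot, y to its left, z up, the work surface at z = 0. Lengths are in m, angles in rad, forces in N, time in s.
With the tool pointing down it reaches from about 0.425 to 1.125 m from the base axis. Payload 14.9 kg.
Tool frame: the origin (TCP) lies midway between the tips of the shut fingers; the grasp point (between the pads) lies 19 mm behind it (arm.pinch_z is the distance from the TCP to the grasp point, in m); z points along the fingers, y is the line along which they close (so a half turn about z gives the same grasp; the last joint's range is limited). The gripper opens to 91 mm and grips with 3 to 60 N. Pads are 32 mm wide; open, the fingers measure 118 mm over their backs; the gripper's body (76 mm by 178 mm) begins 60 mm behind the grasp point.
Start: joints at [1.093, 0.379, 1.734, -0, 1.028, -0.033], TCP at [0.301, 0.632, 0.214] pointing down, gripper open.
Joint ranges: [-2.77, 2.77], [-0.74, 2.19], [0, 2.66], [-1.06, 4.2], [0.31, 2.87], [-3.08, 3.08]. Speed limits (rad/s): [1.89, 1.89, 2.39, 3.14, 3.14, 3.14].

## Interface

Orientations are given as a unit quaternion [w, x, y, z].
In Python, from bench import arm gives the robot as it stands. The module is installed in compiled form; this text tells all that it offers.
- The arm moves only by the tool send_rows, never from a script. Its arguments are lists of equal length, an entry for each row: "linear": the shift along the tool's x, y, z in m, a list of three; "angular": the turn, a rotation vector about the tool's x, y, z in rad, a list of three. In form: {"linear": [[x, y, z], ...], "angular": [[rx, ry, rz], ...]}. A call has 1 to 8 rows; each row is the pose to reach, as a shift and turn from the pose commanded when the call began, along the tool's axes at that moment; what a row does not reach only later rows make up. A row lasts 1/12 s, in which the tool goes at most 41.7 mm and 7.16 degrees, less where a joint would pass 70% of its speed; a pose out of reach is approached as far as the arm can. A call with a gripper value outside its range is refused whole. "gripper" is the closure, from 0 (fully open) to 1 (shut), set as the call begins (left out, the last holds). The fingers move at their own pace and stop on an object; the grip force is fixed at half the most. Time passes only in rows, so rows that repeat a pose let the fingers close. It gives the time, the measured TCP pose, the force, the opening and the grip force at its end, in the units of the state.
- arm.get_state(): the state, without advancing time (a new reading comes with each control period).
- arm.snapshot(name): name is "side" or "top"; returns (picture, depth): 400x640x3 uint8, blue, green, red; 400x640 float32, m along the optical axis (not along the pixel's ray), 0 where there is no reading.
- arm.camera_info(name): a dict with "intrinsics" (3x3 intrinsics, pixels), "xyz" and "attitude" of the camera in the world. Camera axes: x right, y down, z forward; pixel columns grow to the right and rows downward; lengths in m; the calibration is good to about 2 mm. A picture is of the moment at which its call begins. camera_info takes no time and is no camera call.
- arm.close_job(): hands the job in; it is judged then, once.
Trained networks look in the newest picture that a camera, given by its name, has taken for a name from the list of things; names that differ only in an ending like _2 or _b are one class to them, and where a whole thing is asked for, a point or a joint stands for the part that bears it (a point fixed in the world has none). Each returns a list of dicts, best first, with "p" (0 to 1); they miss things now and then, are a little off and sometimes report something else, mostly with a low value. They report only what shows in the picture. A call takes as long as a camera call.
- arm.recognise(name, camera): "uv" ([column, row] in pixels, amid what is visible of it).
- arm.trace(name, camera): "region" (400x640 bool, what is visible of it) and "uv" ([column, row] in pixels, amid what is visible of it).
The state is a dict: "time": time; "joints": joint angles; "dq": joint speeds; "tau": joint torques, N m; "eef_pos": TCP position; "tcp_rot": TCP orientation; "ft_force": force on the tool from outside, world axes, zero at the start; "wrist_torque": the same for the moment, N m; "finger_gap": finger opening in m; "finger_force": force on a finger pad.
Only numpy, scipy, OpenCV 4.12 (cv2) and the standard library are available. Lean on these libraries where they do the work, as an engineer would, in place of code of your own. Each camera call takes 0.05 s, during which the arm holds its last target. There are 200 camera calls.

## Working session

There is one attempt and no reset: what is moved stays moved. The work goes in short steps, Python scripts to look and compute and a tool call to move; the robot and the scene stay as the last step left them, time stands still between calls to the robot, and variables do not carry over. Pictures are saved under pics/ and viewed, at most 14 in all, crops included, and the job is handed in when it is done.

Besides the shell and the picture viewer there is one more tool, called after "Call:" by a JSON object that holds its "op" and its "data", one argument or row to a line. send_rows: Moves the arm, as the interface text tells. Its arguments: {"type":"object","properties":{"linear":{"type":"array"},"angular":{"type":"array"},"gripper":{"type":"number"}},"required":["linear","angular"]}

```bash
mkdir -p pics
cat > h.py <<'E'
import numpy as np, cv2
from bench import arm
from scipy.spatial.transform import Rotation as R
def q2R(q): return R.from_quat([q[1],q[2],q[3],q[0]]).as_matrix()
def cam(n):
    c=arm.camera_info(n); A=np.array(c["attitude"]); 
    return np.array(c["intrinsics"]),np.array(c["xyz"]),(A if A.shape==(3,3) else q2R(A))
def cloud(n,d):
    K,t,Rm=cam(n); v,u=np.mgrid[:400,:640]
    P=np.stack([(u-K[0,2])/K[0,0]*d,(v-K[1,2])/K[1,1]*d,d],-1)
    return P@Rm.T+t
E
python3 - <<'E'
from h import *
for n in("side","top"):
    im,d=arm.snapshot(n); cv2.imwrite(f"pics/{n}0.png",im); np.save(n+"_d.npy",d); print(n,arm.camera_info(n))
    W=cloud(n,d)
    for o in "stand_full stand_spare dispenser roll_wide roll_medium roll_narrow glue_pot wax_block print_block".split():
        for r in arm.trace(o,n)[:2]:
            m=r["region"]&(d>0); p=W[m]
            print(n,o,round(r["p"],2),np.round(r["uv"]),m.sum(), np.round(np.percentile(p,[3,50,97],axis=0),3).tolist() if len(p) else '')
            np.save(f"reg_{n}_{o}.npy",r["region"]) if r is not None else 0
print(arm.get_state())
E
```

```text
side {'intrinsics': array([[484.63560094,   0.        , 315.94138532],
       [  0.        , 484.63560094, 203.8191518 ],
       [  0.        ,   0.        ,   1.        ]]), 'xyz': array([ 0.29899638, -1.43153218,  0.63655503]), 'attitude': array([-0.55655216,  0.82510244, -0.07465778,  0.06230467])}
side stand_full 0.87 [351. 242.] 1354 [[0.584, -0.317, 0.012], [0.631, -0.302, 0.021], [0.683, -0.119, 0.129]]
side stand_spare 0.56 [284. 236.] 1771 [[0.411, -0.3, 0.01], [0.457, -0.282, 0.021], [0.51, -0.076, 0.129]]
side dispenser 0.56 [290. 186.] 733 [[0.449, 0.202, 0.006], [0.531, 0.223, 0.034], [0.598, 0.3, 0.059]]
side roll_wide 0.62 [345. 215.] 1004 [[0.585, -0.26, 0.053], [0.619, -0.251, 0.12], [0.692, -0.21, 0.153]]
side roll_wide 0.46 [325. 193.] 470 [[0.57, -0.128, 0.067], [0.597, -0.119, 0.13], [0.66, -0.098, 0.153]]
side roll_medium 0.89 [324. 196.] 512 [[0.57, -0.129, 0.053], [0.596, -0.119, 0.129], [0.657, -0.092, 0.153]]
side roll_narrow 0.57 [332. 201.] 187 [[0.585, -0.18, 0.062], [0.608, -0.172, 0.125], [0.654, -0.159, 0.145]]
side glue_pot 0.64 [377. 215.] 136 [[0.75
[... 1671 characters left out ...]
.0, 'joints': array([ 1.09268911e+00,  3.78913805e-01,  1.73418062e+00, -1.85367565e-05,
        1.02852827e+00, -3.32972375e-02]), 'dq': array([ 2.39084056e-04,  1.35979805e-04, -1.52792383e-03, -1.71703212e-03,
        6.18532116e-04, -2.60080037e-05]), 'tau': array([-3.88579874e-04, -7.63721251e+01, -4.34725285e+01,  6.50785142e-02,
        3.91946977e-02, -2.17683407e-05]), 'eef_pos': array([0.30121486, 0.63189506, 0.21393171]), 'tcp_rot': array([ 3.88243737e-06,  2.20571350e-01,  9.75370842e-01, -1.65363927e-05]), 'ft_force': array([0.03265979, 0.58706945, 0.5891099 ]), 'wrist_torque': array([ 0.00869566, -0.08459883,  0.0295725 ]), 'finger_force': 0.0, 'finger_gap': 0.0912117684669011}
```

View pics/top0.png

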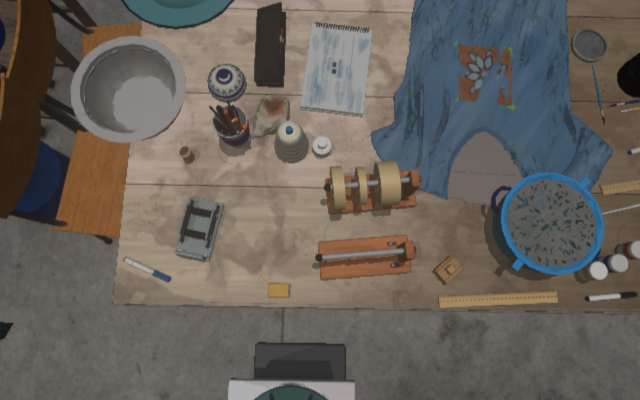

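View pics/side0.png

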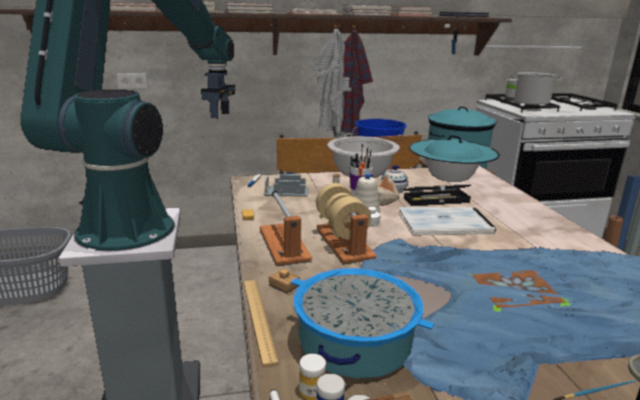

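The top view shows the full stand at about (372,190), with the medium roll outermost at (338,187), the narrow roll at (362,183) and the wide roll at (388,186). The spare stand is nearer the robot at (365,256), and the dispenser is at (200,228). The side view agrees. Next I'll do precise fits.

```bash
cat > fit.py <<'E'
from h import *
def rect(p):
    return cv2.minAreaRect((p[:,:2]*1000).astype(np.float32))
for n in("top","side"):
    d=np.load(n+"_d.npy"); W=cloud(n,d)
    for o,xr in(("full",(.54,.73)),("spare",(.37,.55))):
        box=(W[...,0]>xr[0])&(W[...,0]<xr[1])&(W[...,1]>-.36)&(W[...,1]<-.02)&(d>0)
        z=W[...,2]
        b=W[box&(z>.010)&(z<.024)]
        print(n,o,"base",rect(b), "z",np.median(b[:,2]))
        m=W[box&(z>.1)&(z<.135)]
        if o=="spare":
            m=m[m[:,1]>-.25]
            L=cv2.fitLine(m[:,:2].astype(np.float32),cv2.DIST_L2,0,.01,.01).ravel()
            print(" arm dir ang",np.arctan2(-L[0]*np.sign(L[1]),abs(L[1])),"pt",L[2:],"y ext",m[:,1].min(),m[:,1].max(),"ztop",np.percentile(m[:,2],[50,95]))
    a=W[(W[...,0]>.40)&(W[...,0]<.66)&(W[...,1]>.15)&(W[...,1]<.35)&(d>0)]
    for lo,hi in((.045,.07),(.024,.04),(.004,.07)):
        q=a[(a[:,2]>lo)&(a[:,2]<hi)]; print(n,"disp",lo,len(q),rect(q))
im=cv2.imread("pics/top0.png"); s=cv2.imread("pics/side0.png")
A=cv2.resize(im[185:275,165:245],None,fx=5,fy=5,interpolation=2); B=cv2.resize(im[155:235,315:430],None,fx=3,fy=3,interpolation=2)
C=np.zeros((450,800,3),np.uint8); C[:,:400]=A; C[:240,400:745]=B
D=cv2.resize(s[165:205,250:330],None,fx=5,fy=5,interpolation=2); C[250:450,400:800]=D
cv2.imwrite("pics/c1.png",C)
E
python3 fit.py
```

```text
top full base ((656.919189453125, -220.91778564453125), (135.53863525390625, 286.2594299316406), 6.951200485229492) z 0.017578868795608216
top spare base ((461.9034423828125, -181.36793518066406), (100.0477523803711, 237.3289031982422), 5.759023666381836) z 0.017917775204994157
 arm dir ang 0.10082467 pt [ 0.45835188 -0.149303  ] y ext -0.24958413594570603 -0.053054051922644216 ztop [0.12157552 0.12574361]
top disp 0.045 296 ((524.1411743164062, 256.42034912109375), (77.10035705566406, 144.12185668945312), 78.77095031738281)
top disp 0.024 447 ((525.2498779296875, 253.67779541015625), (79.99742889404297, 143.47463989257812), 80.41313934326172)
top disp 0.004 2624 ((530.0750732421875, 249.971435546875), (259.4915466308594, 199.91598510742188), 0.1725408434867859)
side full base ((651.3148193359375, -220.31661987304688), (128.85726928710938, 279.158203125), 7.1001129150390625) z 0.0184168968080472
side spare base ((461.02703857421875, -182.87570190429688), (101.37293243408203, 243.76744079589844), 5.785921096801758) z 0.018467296615803486
 arm dir ang 0.10248156 pt [ 0.45559368 -0.15357111] y ext -0.24962936755091403 -0.05820568631937362 ztop [0.12219732 0.12538661]
side disp 0.045 207 ((521.4640502929688, 253.40420532226562), (93.26384735107422, 146.12474060058594), 80.90876007080078)
side disp 0.024 182 ((522.1231079101562, 253.57003784179688), (88.35928344726562, 146.53543090820312), 80.1189193725586)
side disp 0.004 820 ((525.9535522460938, 250.3965301513672), (190.37208557128906, 257.0382385253906), 87.93572998046875)
```

View pics/c1.png

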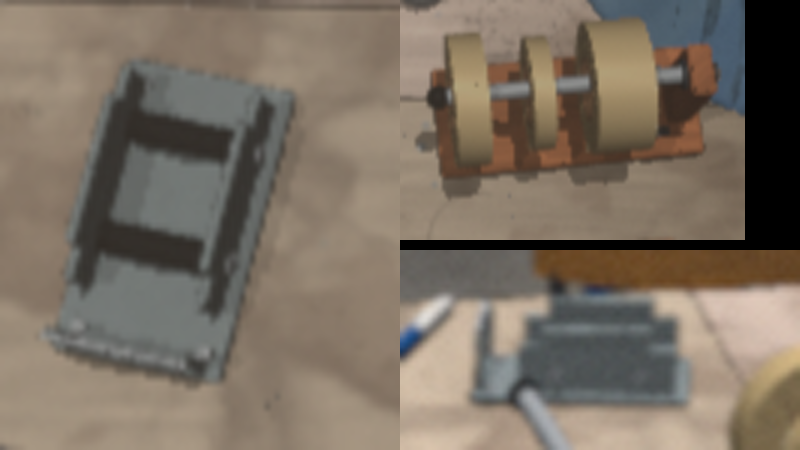

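The crop shows the cutter bar on the near side (bottom left). The rollers are dark bands, with a cheek on the left and one on the right. I'll refine the dispenser, the full stand and the rolls.

```bash
cat > fit2.py <<'E'
from h import *
from scipy.optimize import least_squares
T={n:cloud(n,np.load(n+"_d.npy")) for n in("top","side")}
def rect(p): return cv2.minAreaRect((p[:,:2]*1000).astype(np.float32))
for n in T:
    W=T[n]; m=(W[...,0]>.55)&(W[...,0]<.70)&(W[...,1]>-.33)&(W[...,1]<-.05)&(W[...,2]>.011)&(W[...,2]<.024)&np.load(f"reg_{n}_stand_full.npy")
    print(n,"full base",rect(W[m]))
    # arm points
    m=(W[...,0]>.60)&(W[...,0]<.66)&(W[...,1]>-.29)&(W[...,1]<-.05)&(W[...,2]>.10)&(W[...,2]<.13)&np.load(f"reg_{n}_stand_full.npy")
    L=cv2.fitLine(W[m][:,:2].astype(np.float32),cv2.DIST_HUBER,0,.01,.01).ravel(); print("  arm",m.sum(),np.arctan2(-L[0]*np.sign(L[1]),abs(L[1])),L[2:])
    a=.1; ey=np.array([-np.sin(a),np.cos(a)]); ex=np.array([np.cos(a),np.sin(a)])
    # rolls: rim points, along-arm coordinate; circle fit of rim in (ex,z)
    m=(W[...,0]>.54)&(W[...,0]<.72)&(W[...,1]>-.29)&(W[...,1]<-.06)&(W[...,2]>.131)&(W[...,2]<.17)
    P=W[m]; s=P[:,:2]@ey; x=P[:,:2]@ex
    h,e=np.histogram(s,np.arange(-.30,-.02,.004)); print("  hist",[(round(float(b),3),int(c)) for b,c in zip(e,h) if c])
    for lo,hi in((-.36,-.25),):pass
    W2=W[(W[...,0]>.37)&(W[...,0]<.55)&(W[...,1]>-.35)&(W[...,1]<-.03)&(W[...,2]>.1)&(W[...,2]<.135)]
    s=W2[:,:2]@ey; print("  spare arm ext",s.min(),s.max())
W=T["top"]
# dispenser heightmap in frame with angle a
for n in T:
    W=T[n]; a=np.deg2rad(-10); ex=np.array([np.cos(a),np.sin(a)]); ey=np.array([-np.sin(a),np.cos(a)]); c=np.array([.527,.252])
    X=(W[...,:2]-c)@ex; Y=(W[...,:2]-c)@ey; k=(abs(X)<.11)&(abs(Y)<.06)
    H=np.zeros((28,24)); 
    np.maximum.at(H,(((X[k]+.112)/.008).astype(int),((Y[k]+.06)/.005).astype(int)),W[...,2][k])
    print(n); print("\n".join(" ".join("%2d"%(v*1000) for v in r) for r in H[::-1,::-1]))
E
python3 fit2.py
```

```text
top full base ((636.6594848632812, -198.6160888671875), (100.31131744384766, 237.15077209472656), 6.720108985900879)
  arm 296 0.103058174 [ 0.633605   -0.18870589]
  hist [(-0.3, 54), (-0.296, 59), (-0.292, 63), (-0.288, 52), (-0.284, 61), (-0.28, 53), (-0.276, 58), (-0.272, 70), (-0.268, 30), (-0.236, 39), (-0.232, 47), (-0.228, 41), (-0.224, 43), (-0.22, 41), (-0.184, 21), (-0.18, 56), (-0.176, 56), (-0.172, 62), (-0.168, 55), (-0.164, 58), (-0.16, 61), (-0.156, 56)]
  spare arm ext -0.33915953173349966 -0.0974798333964462
side full base ((633.3992919921875, -204.34588623046875), (98.65824890136719, 237.0469512939453), 8.190912246704102)
  arm 8 -0.47986668 [ 0.6357302 -0.2748886]
  hist [(-0.3, 15), (-0.296, 19), (-0.292, 13), (-0.288, 14), (-0.284, 24), (-0.28, 13), (-0.276, 15), (-0.272, 17), (-0.268, 1), (-0.24, 15), (-0.236, 28), (-0.232, 14), (-0.228, 9), (-0.224, 11), (-0.22, 7), (-0.192, 1), (-0.188, 10), (-0.184, 72), (-0.18, 69), (-0.176, 19), (-0.172, 19), (-0.168, 8), (-0.164, 14), (-0.16, 14), (-0.156, 7), (-0.152, 2)]
  spare arm ext -0.3434629775045383 -0.1018637955
[... 3348 characters left out ...]
9  0  0  0  0  0  0  0  0  0  0 42 39 37  0  0  0  0
 0  0  0 20 46 43  0  0  0  0  0  0  0  0  0  0  0 34 42 40 30  0  3  2
 0  0  0  8  7  0  0 12  9  0 12 10  9 10  9  0  0  0  0  6  0 13  4  0
 0  0  0  8  0  0  9 11  8  0  0 10 13  9  9  0  7  9 11  9  4  2  0  6
 6  0 11  0 46 51 10  0  9  0  9  0 11 11  7 10  9 41 35 32  8 13  0  0
 0  0  0 56 54  0  0  0 56 54 56 53 55  0  7 56 38 45 54 51  8  0  0  1
 2  0  0  4  2  0  0  0  0  2  0  0  4  1  0  0  4  2  0  1  0  1  3  2
 0  0  2  0  2  0  5  0  1  2  1  2  0  0  4  0  0  2  0  2  0  2  0  2
 0  0  0  3  0  0  0  0  1  0  0  2  5  0  0  2  0  2  4  2  2  0  3  0
 2  0  1  0  0  2  1  0  1  2  0  0  0  0  3  0  3  1  0  1  0  1  2  2
```

```bash
cat > fit3.py <<'E'
from h import *
from scipy.optimize import least_squares
T={n:cloud(n,np.load(n+"_d.npy")) for n in("top","side")}
for n in T:
    W=T[n].reshape(-1,3); W=W[(W[:,0]>.47)&(W[:,0]<.62)&(W[:,1]>.18)&(W[:,1]<.33)]
    P=W[(W[:,2]>.052)&(W[:,2]<.068),:2]
    def f(p):
        q=(P-p[:2])@np.array([-np.sin(p[2]),np.cos(p[2])]); return abs(q)-p[3]
    r=least_squares(f,[.525,.25,-.2,.035],loss="soft_l1",f_scale=.002); a=r.x[2]
    ex=np.array([np.cos(a),np.sin(a)]); X=P@ex
    rr=W[(W[:,2]>.024)&(W[:,2]<.04)]; q=(rr[:,:2]-r.x[:2])@np.array([-ex[1],ex[0]]); rr=rr[abs(q)<.024]; Xr=rr[:,:2]@ex
    t=T[n].reshape(-1,3); t=t[(t[:,0]>.4)&(t[:,0]<.47)&(t[:,1]>.18)&(t[:,1]<.36)&(t[:,2]>.03)&(t[:,2]<.07)]; 
    print(n,"ang",a,"half",r.x[3],"cost",r.cost,len(P),"cheek X",np.percentile(X,[1,99]))
    mid=np.median(Xr) if len(Xr) else 0
    if len(Xr):
        g1=Xr[Xr<Xr.mean()]; g2=Xr[Xr>=Xr.mean()]; print(" rollers",g1.min(),g1.max(),g2.min(),g2.max())
    if len(t): print(" cutter X",np.median(t[:,:2]@ex))
    s=r.x[:2]@np.array([-ex[1],ex[0]])
    for x in(np.percentile(X,[1,99]).mean(),(g1.mean()+g2.mean())/2 if len(Xr) else 0): print("  centre",x*ex+s*np.array([-ex[1],ex[0]]))
a=.1;ey=np.array([-np.sin(a),np.cos(a)])
W=T["top"].reshape(-1,3);W=W[(W[:,0]>.54)&(W[:,0]<.72)&(W[:,1]<-.06)&(W[:,1]>-.28)&(W[:,2]>.131)&(W[:,2]<.165)]
for n in("roll_wide","roll_medium"):
    for v in T:
        m=np.load(f"reg_{v}_{n}.npy"); print(n,v,m.sum())
s=W[:,:2]@ey; print(np.percentile(s[s<-.25],[1,99]),np.percentile(s[(s>-.25)&(s<-.2)],[1,99]),np.percentile(s[s>-.2],[1,99]))
for k in((s<-.25),(s>-.25)&(s<-.2),(s>-.2)): print(np.percentile(W[k,2],[90,98]),"x at top",np.median(W[k][W[k,2]>np.percentile(W[k,2],70)],axis=0))
E
python3 fit3.py
```

```text
top ang -0.1928848546254703 half 0.034895581809411616 cost 0.00021726388752162432 167 cheek X [0.44365914 0.52015354]
 rollers 0.44347241517212976 0.4611106873469964 0.50299069965447 0.520633438417382
 cutter X 0.39544140054487154
  centre [0.54033994 0.25255831]
  centre [0.54024367 0.25257711]
side ang -0.17206559100435456 half 0.034690009760412144 cost 0.0005320710734850112 104 cheek X [0.44947811 0.52582059]Traceback (most recent call last):
  File "fit3.py", line 16, in <module>
    g1=Xr[Xr<Xr.mean()]; g2=Xr[Xr>=Xr.mean()]; print(" rollers",g1.min(),g1.max(),g2.min(),g2.max())
                                                                ~~~~~~^^
    return umr_minimum(a, axis, None, out, keepdims, initial, where)
ValueError: zero-size array to reduction operation minimum which has no identity
```

```bash
cat >> h.py <<'E'
def go(x,y,z,yaw):
    """shift and turn in tool axes from the present pose to TCP (x,y,z), fingers closing along world yaw"""
    s=arm.get_state(); Rm=q2R(s["tcp_rot"]); c,n=np.cos(yaw),np.sin(yaw)
    G=np.array([[-n,c,0],[c,n,0],[0,0,-1.]]); 
    G=G.T if False else np.array([[-n,c,0],[c,n,0],[0,0,-1.]])
    print("lin",np.round(Rm.T@(np.array([x,y,z])-s["eef_pos"]),4),"ang",np.round(R.from_matrix(Rm.T@G).as_rotvec(),4),"t",round(s["time"],2))
E
sed -i 's/g1=Xr/if len(Xr)==0: continue\n        g1=Xr/;s/^    if len(Xr):$/    if 1:/' fit3.py
python3 fit3.py; python3 -c "
from h import *
go(.626,-.1065,.214,np.pi/2+.115)"
```

```text
top ang -0.1928848546254703 half 0.034895581809411616 cost 0.00021726388752162432 167 cheek X [0.44365914 0.52015354]
 rollers 0.44347241517212976 0.4611106873469964 0.50299069965447 0.520633438417382
 cutter X 0.39544140054487154
  centre [0.54033994 0.25255831]
  centre [0.54024367 0.25257711]
side ang -0.17206559100435456 half 0.034690009760412144 cost 0.0005320710734850112 104 cheek X [0.44947811 0.52582059]
lin [-0.6109 -0.5268 -0.    ] ang [-0.      0.     -0.5598] t 1.0Traceback (most recent call last):
  File "fit3.py", line 17, in <module>
    g1=Xr[Xr<Xr.mean()]; g2=Xr[Xr>=Xr.mean()]; print(" rollers",g1.min(),g1.max(),g2.min(),g2.max())
                                                                ~~~~~~^^
    return umr_minimum(a, axis, None, out, keepdims, initial, where)
ValueError: zero-size array to reduction operation minimum which has no identity
```

Call:
{"op": "send_rows", "data": {
  "linear": [
    [-0.027,-0.023,0],
    [-0.054,-0.046,0],
    [-0.081,-0.069,0],
    [-0.108,-0.092,0],
    [-0.135,-0.115,0],
    [-0.162,-0.138,0],
    [-0.189,-0.161,0],
    [-0.214,-0.185,0]
  ],
  "angular": [
    [0,0,-0.07],
    [0,0,-0.14],
    [0,0,-0.21],
    [0,0,-0.28],
    [0,0,-0.35],
    [0,0,-0.42],
    [0,0,-0.49],
    [0,0,-0.56]
  ],
  "gripper": 0.45
}}

```text
time: 1.67
eef_pos: [0.4154, 0.3713, 0.2141]
tcp_rot: [0.0, -0.059, 0.998, 0.0]
ft_force: [0.3, 1.7, -0.0]
finger_gap: 0.0501
finger_force: 0.0
```

```bash
python3 -c "
from h import *
go(.626,-.1065,.214,np.pi/2+.115); s=arm.get_state(); print(s['eef_pos'],s['finger_gap'],s['joints'])"
```

```text
lin [-1.525e-01 -4.994e-01  1.000e-04] ang [0.0002 0.0005 0.0037] t 1.67
[0.41541064 0.37129692 0.21412507] 0.050071535983370344 [ 6.87578427e-01  1.54756141e-01  2.02506947e+00 -6.78880291e-05
  9.61260201e-01 -1.00189536e+00]
```

Call:
{"op": "send_rows", "data": {
  "linear": [
    [-0.01,-0.032,0],
    [-0.02,-0.064,0],
    [-0.03,-0.096,0],
    [-0.04,-0.128,0],
    [-0.05,-0.16,0],
    [-0.06,-0.192,0],
    [-0.07,-0.224,0],
    [-0.08,-0.256,0]
  ],
  "angular": [
    [0,0,0],
    [0,0,0],
    [0,0,0],
    [0,0,0],
    [0,0,0],
    [0,0,0],
    [0,0,0],
    [0,0,0]
  ]
}}

```text
time: 2.33
eef_pos: [0.5242, 0.1261, 0.2142]
tcp_rot: [0.0, -0.058, 0.998, 0.0]
ft_force: [0.5, 1.8, -0.5]
finger_gap: 0.0502
finger_force: 0.0
```

Call:
{"op": "send_rows", "data": {
  "linear": [
    [-0.01,-0.032,0],
    [-0.02,-0.064,0],
    [-0.03,-0.096,0],
    [-0.04,-0.128,0],
    [-0.05,-0.16,0],
    [-0.06,-0.192,0],
    [-0.07,-0.224,0],
    [-0.0747,-0.2447,0]
  ],
  "angular": [
    [0,0,0],
    [0,0,0],
    [0,0,0],
    [0,0,0],
    [0,0,0],
    [0,0,0],
    [0,0,0],
    [0,0,0]
  ]
}}

```text
time: 3.0
eef_pos: [0.6272, -0.1095, 0.2141]
tcp_rot: [0.0, -0.057, 0.998, -0.0]
ft_force: [-0.2, -0.1, -1.3]
finger_gap: 0.0504
finger_force: 0.0
```

```bash
python3 -c "
from h import *
im,d=arm.snapshot('side'); i2,_=arm.snapshot('top')
A=cv2.resize(im[140:260,290:390],None,fx=4,fy=4,interpolation=2);B=cv2.resize(i2[130:250,300:400],None,fx=4,fy=4,interpolation=2)
cv2.imwrite('pics/c2.png',np.hstack([A,B]))
go(.626,-.1065,.128,np.pi/2+.115)"
```

```text
lin [0.0007 0.0032 0.086 ] ang [-0.0005  0.0006 -0.0023] t 3.1
```

View pics/c2.png

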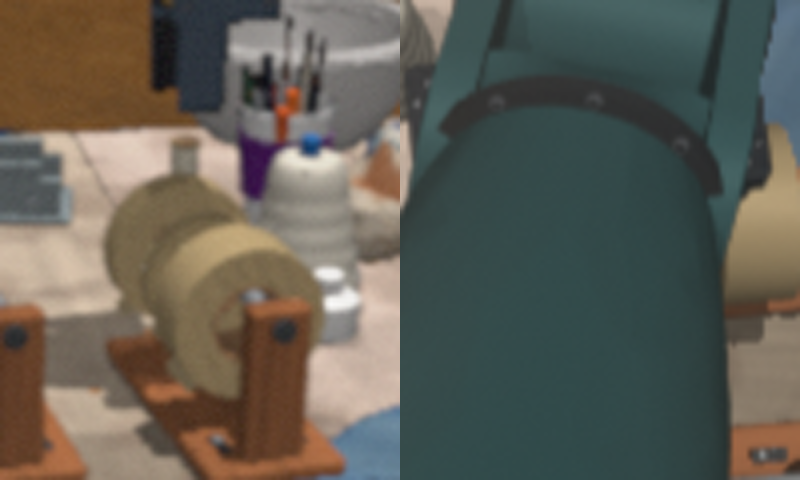

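The side crop shows the fingers above the front roll at about (185,90), while the top view is hidden by the arm. I'll descend now.

Call:
{"op": "send_rows", "data": {
  "linear": [
    [0.001,0.003,0.015],
    [0.001,0.003,0.035],
    [0.001,0.003,0.055],
    [0.001,0.003,0.075],
    [0.001,0.003,0.086],
    [0.001,0.003,0.086]
  ],
  "angular": [
    [0,0,0],
    [0,0,0],
    [0,0,0],
    [0,0,0],
    [0,0,0],
    [0,0,0]
  ]
}}

```text
time: 3.6
eef_pos: [0.6233, -0.1032, 0.1258]
tcp_rot: [-0.002, -0.058, 0.998, 0.0]
ft_force: [-0.3, 0.7, -1.0]
finger_gap: 0.0503
finger_force: 0.0
```

Call:
{"op": "send_rows", "data": {
  "linear": [
    [0,0,0],
    [0,0,0],
    [0,0,0],
    [0,0,0],
    [0,0,0],
    [0,0,0]
  ],
  "angular": [
    [0,0,0],
    [0,0,0],
    [0,0,0],
    [0,0,0],
    [0,0,0],
    [0,0,0]
  ],
  "gripper": 0.8
}}

```text
time: 4.1
eef_pos: [0.6253, -0.104, 0.129]
tcp_rot: [0.001, -0.057, 0.998, -0.0]
ft_force: [-1.1, 1.3, 6.8]
finger_gap: 0.0275
finger_force: 30.0
```

Call:
{"op": "send_rows", "data": {
  "linear": [
    [0,0,-0.005],
    [0,0,-0.01],
    [0,0,-0.015],
    [0,0,-0.019],
    [0,0,-0.019],
    [0,0,-0.019]
  ],
  "angular": [
    [0,0,0],
    [0,0,0],
    [0,0,0],
    [0,0,0],
    [0,0,0],
    [0,0,0]
  ]
}}

```text
time: 4.6
eef_pos: [0.6248, -0.104, 0.1473]
tcp_rot: [0.0, -0.058, 0.998, -0.0]
ft_force: [0.5, -0.5, -1.8]
finger_gap: 0.0282
finger_force: 30.0
```

```bash
python3 -c "
from h import *
go(.626,-.1065,.147,np.pi/2+.115);s=arm.get_state();print(s['eef_pos'],s['ft_force'],s['finger_gap'])
im,d=arm.snapshot('side');go(.626,-.1065,.147,np.pi/2+.115)
im,d=arm.snapshot('side')
W=cloud('side',d)
r=arm.trace('roll_medium','side')[:2]
cv2.imwrite('pics/c3.png',cv2.resize(im[140:260,290:390],None,fx=4,fy=4,interpolation=2))
go(.626,-.1065,.147,np.pi/2+.115)
for q in r: p=W[q['region']&(d>0)]; print(q['p'],np.percentile(p,[3,50,97],axis=0).round(3))
"
```

```text
lin [-0.0009 -0.0027  0.0003] ang [-0.0002  0.0005  0.0002] t 4.6
[ 0.6247838  -0.10395147  0.14725613] [ 0.48679971 -0.49303448 -1.81737604] 0.028164180261337084
lin [-0.0011 -0.0027 -0.0001] ang [-0.      0.      0.0002] t 4.65
lin [-0.0012 -0.0028 -0.0003] ang [ 0.0001 -0.0004  0.0002] t 4.75
0.61 [[ 0.57  -0.126  0.083]
 [ 0.592 -0.118  0.136]
 [ 0.673 -0.098  0.165]]
```

View pics/c3.png

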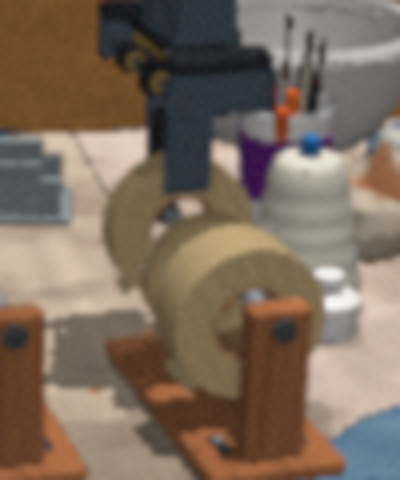

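The medium roll is held and lifted, with its hole around the arm at (175,210). I'll compare its face position before and after the grasp in the same camera.

```bash
cat > face.py <<'E'
from h import *
def face(d,lo,hi,c=(.626,.108),view="side",r=(.030,.052),a=.112):
    W=cloud(view,d).reshape(-1,3); ey=np.array([-np.sin(a),np.cos(a)]); ex=np.array([np.cos(a),np.sin(a)])
    s=W[:,:2]@ey; x=W[:,:2]@ex; k=(s>lo)&(s<hi)&(W[:,2]>.05)
    return s[k],x[k],W[k,2]
E
python3 - <<'E'
from face import *
d0=np.load("side_d.npy"); im,d1=arm.snapshot("side"); np.save("side1_d.npy",d1)
for d,cz in((d0,.096),(d1,.115)):
    s,x,z=face(d,-.215,-.15); 
    r=np.hypot(x-.610,z-cz); k=(r>.03)&(r<.053)&(x<.61)
    h,e=np.histogram(s[k],np.arange(-.21,-.15,.002)); print(h.tolist(),k.sum()); kk=k&(abs(s+.184)<.006); print(np.median(s[kk]),np.mean(s[kk]))
E
```

```text
[0, 0, 0, 0, 0, 0, 0, 3, 12, 26, 65, 52, 25, 11, 1, 0, 0, 0, 0, 0, 0, 0, 0, 0, 0, 0, 0, 0, 0] 195
-0.18750941427079915 -0.18724317360956239
[0, 0, 0, 1, 1, 7, 9, 10, 7, 12, 42, 41, 44, 23, 9, 1, 0, 0, 0, 0, 1, 0, 0, 0, 0, 0, 0, 0, 0] 208
-0.18614465238669148 -0.186011550897439
```

The roll shifted about +1.3 mm on grasping, so its original TCP spot is about (0.6255,-0.1053). I'll slide it off and move it to the spare stand.

Call:
{"op": "send_rows", "data": {
  "linear": [
    [0,0.01,0],
    [0,0.03,0],
    [0,0.055,0],
    [0,0.075,0],
    [0.01,0.082,0],
    [0.035,0.088,0],
    [0.06,0.092,0],
    [0.085,0.095,0]
  ],
  "angular": [
    [0,0,0],
    [0,0,0],
    [0,0,0],
    [0,0,0],
    [0,0,0],
    [0,0,0],
    [0,0,0],
    [0,0,0]
  ]
}}

```text
time: 5.47
eef_pos: [0.5277, -0.0187, 0.1466]
tcp_rot: [-0.0, -0.058, 0.998, 0.0]
ft_force: [-0.4, -0.7, -1.1]
finger_gap: 0.0281
finger_force: 30.0
```

Call:
{"op": "send_rows", "data": {
  "linear": [
    [0.025,0.003,0],
    [0.05,0.006,0],
    [0.07,0.008,0],
    [0.0835,0.009,0],
    [0.0845,0.009,0],
    [0.0845,0.009,0]
  ],
  "angular": [
    [0,0,0.003],
    [0,0,0.006],
    [0,0,0.009],
    [0,0,0.014],
    [0,0,0.014],
    [0,0,0.014]
  ]
}}

```text
time: 5.97
eef_pos: [0.444, -0.02, 0.1471]
tcp_rot: [0.0, -0.051, 0.999, -0.0]
ft_force: [0.7, -0.4, -1.0]
finger_gap: 0.0278
finger_force: 30.0
```

```bash
python3 -c "
from h import *
go(.4602,-.169,.147,np.pi/2+.101);s=arm.get_state();print(s['eef_pos'],s['ft_force'],s['finger_gap'])
im,d=arm.snapshot('side'); i2,_=arm.snapshot('top')
A=cv2.resize(im[140:260,230:350],None,fx=4,fy=4,interpolation=2);B=cv2.resize(i2[190:290,280:380],None,fx=3,fy=4.8,interpolation=2)
cv2.imwrite('pics/c4.png',np.hstack([A,B]))"
```

```text
lin [-1.000e-03 -1.499e-01  1.000e-04] ang [-0.0001  0.0005  0.0002] t 5.97
[ 0.44404831 -0.02001104  0.14711144] [ 0.69198673 -0.44144247 -1.04547033] 0.02777381592745024
```

View pics/c4.png

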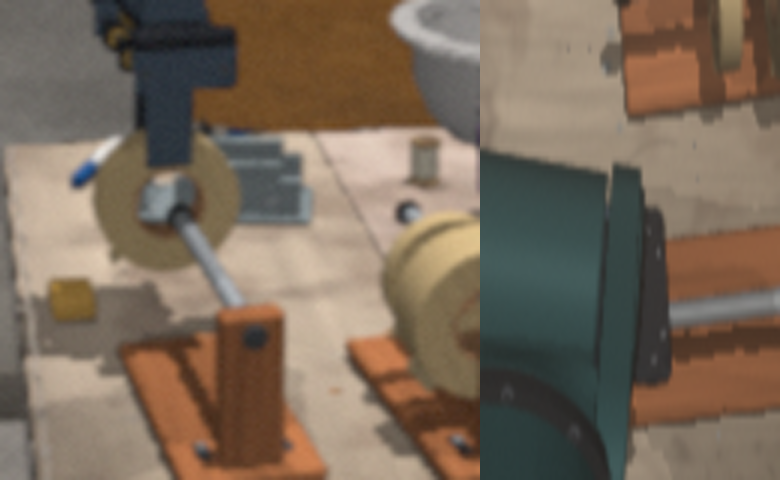

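The hole at (170,205) lines up with the spare arm's ball at (180,212). I'll slide it on and lower it.

Call:
{"op": "send_rows", "data": {
  "linear": [
    [0,-0.015,0],
    [0,-0.04,0],
    [0,-0.065,0],
    [-0.001,-0.09,0],
    [-0.001,-0.115,0],
    [-0.001,-0.138,0],
    [-0.001,-0.15,0],
    [-0.001,-0.15,0]
  ],
  "angular": [
    [0,0,0],
    [0,0,0],
    [0,0,0],
    [0,0,0],
    [0,0,0],
    [0,0,0],
    [0,0,0],
    [0,0,0]
  ]
}}

```text
time: 6.73
eef_pos: [0.4615, -0.1711, 0.147]
tcp_rot: [0.0, -0.05, 0.999, -0.0]
ft_force: [-0.1, 0.9, -2.2]
finger_gap: 0.0278
finger_force: 30.0
```

Call:
{"op": "send_rows", "data": {
  "linear": [
    [0,0,0.006],
    [0,0,0.012],
    [0,0,0.017],
    [0,0,0.018],
    [0,0,0.018],
    [0,0,0.018]
  ],
  "angular": [
    [0,0,0],
    [0,0,0],
    [0,0,0],
    [0,0,0],
    [0,0,0],
    [0,0,0]
  ]
}}

```text
time: 7.23
eef_pos: [0.4603, -0.1682, 0.1287]
tcp_rot: [-0.0, -0.051, 0.999, 0.0]
ft_force: [-3.6, 1.4, 7.5]
finger_gap: 0.0279
finger_force: 30.0
```

Call:
{"op": "send_rows", "data": {
  "linear": [
    [0,0,0],
    [0,0,0],
    [0,0,0],
    [0,0,0],
    [0,0,-0.02],
    [0,0,-0.05],
    [0,0,-0.08]
  ],
  "angular": [
    [0,0,0],
    [0,0,0],
    [0,0,0],
    [0,0,0],
    [0,0,0],
    [0,0,0],
    [0,0,0]
  ],
  "gripper": 0.52
}}

```text
time: 7.82
eef_pos: [0.4598, -0.1688, 0.2092]
tcp_rot: [-0.001, -0.051, 0.999, 0.0]
ft_force: [-0.1, -0.6, -0.2]
finger_gap: 0.0438
finger_force: 0.0
```

```bash
python3 -c "
from h import *
go(.6322,-.1629,.21,np.pi/2+.115);s=arm.get_state();print(s['eef_pos'],s['ft_force'],s['finger_gap'])
im,d=arm.snapshot('side')
r=arm.trace('roll_narrow','side')[:1]
for q in r: p=cloud('side',d)[q['region']&(d>0)]; print(q['p'],np.percentile(p,[3,50,97],axis=0).round(3))
A=cv2.resize(im[140:260,230:390],None,fx=4,fy=4,interpolation=2)
cv2.imwrite('pics/c5.png',A)"
```

```text
lin [-0.1721 -0.0115 -0.0011] ang [ 0.001  -0.0019 -0.0137] t 7.82
[ 0.45980461 -0.16883033  0.20922102] [-0.12771257 -0.55980829 -0.18335176] 0.043806204837403113
0.79 [[ 0.585 -0.182  0.088]
 [ 0.605 -0.172  0.131]
 [ 0.645 -0.104  0.146]]
```

View pics/c5.png

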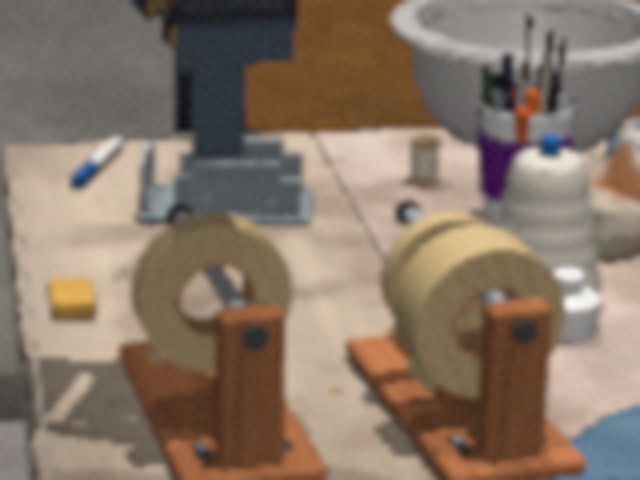

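The medium roll hangs on the spare arm at (210,290). Next is the narrow roll.

Call:
{"op": "send_rows", "data": {
  "linear": [
    [-0.02,-0.001,0],
    [-0.05,-0.003,0],
    [-0.08,-0.005,0],
    [-0.11,-0.007,0],
    [-0.14,-0.009,0],
    [-0.165,-0.011,0],
    [-0.172,-0.0115,0],
    [-0.172,-0.0115,0]
  ],
  "angular": [
    [0,0,0],
    [0,0,-0.004],
    [0,0,-0.008],
    [0,0,-0.012],
    [0,0,-0.014],
    [0,0,-0.014],
    [0,0,-0.014],
    [0,0,-0.014]
  ]
}}

```text
time: 8.58
eef_pos: [0.6337, -0.163, 0.2078]
tcp_rot: [-0.0, -0.058, 0.998, 0.0]
ft_force: [-1.2, -0.4, -0.4]
finger_gap: 0.0437
finger_force: 0.0
```

Call:
{"op": "send_rows", "data": {
  "linear": [
    [0,0,0.015],
    [0,0,0.035],
    [0,0,0.055],
    [0,0,0.073],
    [0,0,0.083],
    [0,0,0.083],
    [0,0,0.083],
    [0,0,0.083]
  ],
  "angular": [
    [0,0,0],
    [0,0,0],
    [0,0,0],
    [0,0,0],
    [0,0,0],
    [0,0,0],
    [0,0,0],
    [0,0,0]
  ]
}}

```text
time: 9.25
eef_pos: [0.6327, -0.1635, 0.1266]
tcp_rot: [0.0, -0.057, 0.998, -0.0]
ft_force: [0.2, 0.3, 0.4]
finger_gap: 0.0437
finger_force: 0.0
```

Call:
{"op": "send_rows", "data": {
  "linear": [
    [0,0,0],
    [0,0,0],
    [0,0,0],
    [0,0,0],
    [0,0,0],
    [0,0,0]
  ],
  "angular": [
    [0,0,0],
    [0,0,0],
    [0,0,0],
    [0,0,0],
    [0,0,0],
    [0,0,0]
  ],
  "gripper": 0.9
}}

```text
time: 9.75
eef_pos: [0.6329, -0.1633, 0.1262]
tcp_rot: [0.0, -0.058, 0.998, -0.0]
ft_force: [-0.9, 0.5, 3.6]
finger_gap: 0.0176
finger_force: 30.0
```

Call:
{"op": "send_rows", "data": {
  "linear": [
    [0,0,-0.005],
    [0,0,-0.01],
    [0,0,-0.015],
    [0,0,-0.019],
    [0,0,-0.019],
    [0,0,-0.019]
  ],
  "angular": [
    [0,0,0],
    [0,0,0],
    [0,0,0],
    [0,0,0],
    [0,0,0],
    [0,0,0]
  ]
}}

```text
time: 10.25
eef_pos: [0.6329, -0.1633, 0.1453]
tcp_rot: [0.0, -0.058, 0.998, -0.0]
ft_force: [0.2, 0.6, -0.7]
finger_gap: 0.0175
finger_force: 30.0
```

Run:
```python
from face import *
s=arm.get_state();print(s['eef_pos'],s['finger_gap'])
im,d1=arm.snapshot('side'); d0=np.load("side_d.npy")
for n,v in(("before",d0),("after",d1)):
    s,x,z=face(v,-.255,-.22); k=(z>.12)&(z<.15)
    print(n,k.sum(),np.histogram(s[k],np.arange(-.256,-.22,.002))[0].tolist(),np.median(s[k]))
go(.444,-.015,.147,np.pi/2+.101)
A=cv2.resize(im[140:260,230:390],None,fx=4,fy=4,interpolation=2)
cv2.imwrite('pics/c6.png',A)
```

```text
[ 0.63294021 -0.16334311  0.14533881] 0.017461553475603516
before 134 [2, 0, 0, 0, 4, 20, 14, 20, 19, 9, 8, 4, 11, 6, 7, 8, 1] -0.23924934310078194
after 477 [0, 1, 3, 6, 13, 19, 36, 35, 29, 24, 51, 86, 82, 47, 22, 8, 10] -0.2335057827554319
lin [ 0.1704  0.169  -0.002 ] ang [-0.0001  0.0001  0.0142] t 10.3
```

View pics/c6.png

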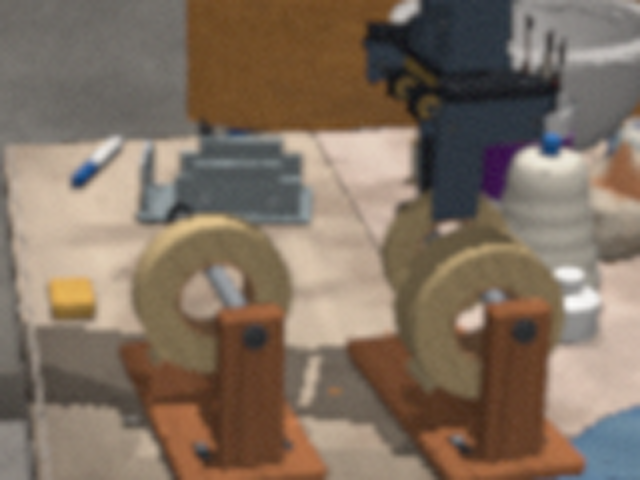

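The narrow roll is gripped at (455,230) and has shifted less than about 1 mm. I'll move it to the spare stand.

Call:
{"op": "send_rows", "data": {
  "linear": [
    [0,0.012,0],
    [0,0.037,0],
    [0,0.067,0],
    [0,0.097,0],
    [0,0.122,0],
    [0.006,0.137,0],
    [0.025,0.147,0],
    [0.05,0.155,0]
  ],
  "angular": [
    [0,0,0],
    [0,0,0],
    [0,0,0],
    [0,0,0],
    [0,0,0],
    [0,0,0],
    [0,0,0],
    [0,0,0]
  ]
}}

```text
time: 10.97
eef_pos: [0.565, -0.0137, 0.1448]
tcp_rot: [0.0, -0.058, 0.998, -0.0]
ft_force: [-0.2, -0.5, -0.8]
finger_gap: 0.018
finger_force: 30.0
```

Call:
{"op": "send_rows", "data": {
  "linear": [
    [0.03,0.004,0],
    [0.06,0.007,0],
    [0.09,0.01,0],
    [0.112,0.013,0],
    [0.12,0.014,0],
    [0.12,0.014,0]
  ],
  "angular": [
    [0,0,0.003],
    [0,0,0.006],
    [0,0,0.009],
    [0,0,0.014],
    [0,0,0.014],
    [0,0,0.014]
  ]
}}

```text
time: 11.47
eef_pos: [0.4428, -0.0148, 0.1448]
tcp_rot: [-0.0, -0.051, 0.999, 0.0]
ft_force: [0.5, -0.6, -0.8]
finger_gap: 0.018
finger_force: 30.0
```

Call:
{"op": "send_rows", "data": {
  "linear": [
    [0,-0.012,0],
    [0,-0.035,0],
    [0,-0.06,0],
    [0,-0.082,0],
    [-0.001,-0.093,0],
    [-0.001,-0.093,0],
    [-0.001,-0.093,0]
  ],
  "angular": [
    [0,0,0],
    [0,0,0],
    [0,0,0],
    [0,0,0],
    [0,0,0],
    [0,0,0],
    [0,0,0]
  ]
}}

```text
time: 12.05
eef_pos: [0.4554, -0.1075, 0.1448]
tcp_rot: [0.0, -0.05, 0.999, 0.0]
ft_force: [-0.5, 0.2, -0.8]
finger_gap: 0.0175
finger_force: 30.0
```

Call:
{"op": "send_rows", "data": {
  "linear": [
    [0,0,0.006],
    [0,0,0.012],
    [0,0,0.017],
    [0,0,0.018],
    [0,0,0.018],
    [0,0,0.018]
  ],
  "angular": [
    [0,0,0],
    [0,0,0],
    [0,0,0],
    [0,0,0],
    [0,0,0],
    [0,0,0]
  ]
}}

```text
time: 12.55
eef_pos: [0.4547, -0.107, 0.1266]
tcp_rot: [-0.0, -0.051, 0.999, 0.0]
ft_force: [-0.3, -0.2, -1.8]
finger_gap: 0.018
finger_force: 30.0
```

Run:
```python
from h import *
go(.454,-.1073,.127,np.pi/2+.101); print(arm.get_state()['ft_force'])
im,d=arm.snapshot('side'); i2,_=arm.snapshot('top')
A=cv2.resize(im[140:260,230:390],None,fx=4,fy=4,interpolation=2)
cv2.imwrite('pics/c7.png',A)
```

```text
lin [ 0.0007 -0.0003 -0.0004] ang [ 0.0002 -0.0005  0.0008] t 12.55
[-0.32139754 -0.24313212 -1.8380439 ]
```

View pics/c7.png

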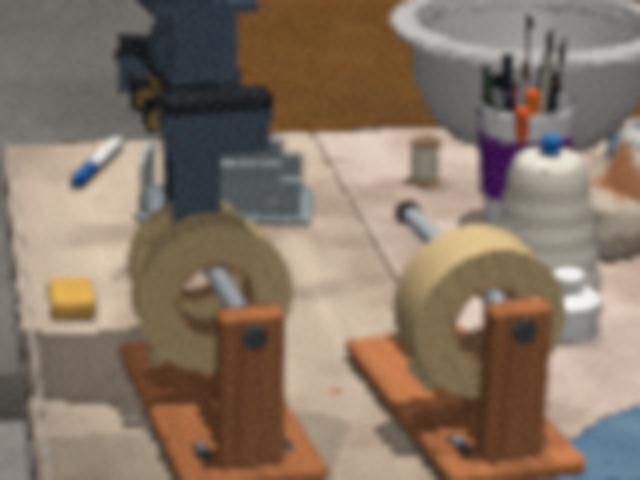

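The narrow roll is on the spare arm at (185,240). I'll release it and go to the wide roll.

Call:
{"op": "send_rows", "data": {
  "linear": [
    [0,0,0],
    [0,0,0],
    [0,0,0],
    [0,0,0],
    [0,0,-0.02],
    [0,0,-0.05],
    [0,0,-0.082],
    [0,0,-0.082]
  ],
  "angular": [
    [0,0,0],
    [0,0,0],
    [0,0,0],
    [0,0,0],
    [0,0,0],
    [0,0,0],
    [0,0,0],
    [0,0,0]
  ],
  "gripper": 0.52
}}

```text
time: 13.32
eef_pos: [0.4575, -0.1081, 0.2142]
tcp_rot: [0.003, -0.051, 0.999, -0.001]
ft_force: [1.4, -0.5, 1.6]
finger_gap: 0.0437
finger_force: 0.0
```

Call:
{"op": "send_rows", "data": {
  "linear": [
    [-0.02,-0.017,0],
    [-0.05,-0.042,0],
    [-0.08,-0.067,0],
    [-0.11,-0.091,0],
    [-0.14,-0.116,0],
    [-0.165,-0.136,0],
    [-0.172,-0.142,0],
    [-0.172,-0.142,0]
  ],
  "angular": [
    [0,0,0],
    [0,0,-0.004],
    [0,0,-0.008],
    [0,0,-0.012],
    [0,0,-0.014],
    [0,0,-0.014],
    [0,0,-0.014],
    [0,0,-0.014]
  ],
  "gripper": 0.27
}}

```text
time: 13.98
eef_pos: [0.6416, -0.2324, 0.2081]
tcp_rot: [-0.0, -0.057, 0.998, -0.0]
ft_force: [-0.2, 0.3, -0.7]
finger_gap: 0.0665
finger_force: 0.0
```

Run:
```python
from h import *
go(.640,-.2305,.129,np.pi/2+.115); s=arm.get_state(); print(s['eef_pos'],s['finger_gap'])
im,d=arm.snapshot('side')
A=cv2.resize(im[140:260,230:390],None,fx=4,fy=4,interpolation=2)
cv2.imwrite('pics/c8.png',A)
```

```text
lin [0.0014 0.0021 0.0791] ang [-0.     -0.     -0.0005] t 13.98
[ 0.64160408 -0.23240665  0.20806773] 0.06654540954248457
```

View pics/c8.png

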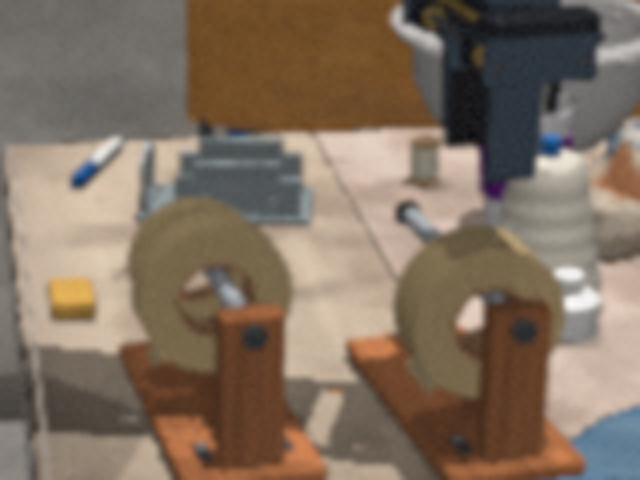

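Both slim rolls hang on the spare stand at (210,290), and the gripper is above the wide roll at (480,230). I'll descend and grasp.

Call:
{"op": "send_rows", "data": {
  "linear": [
    [0.001,0.002,0.015],
    [0.001,0.002,0.035],
    [0.001,0.002,0.055],
    [0.001,0.002,0.07],
    [0.001,0.002,0.078],
    [0.001,0.002,0.078],
    [0.001,0.002,0.078]
  ],
  "angular": [
    [0,0,0],
    [0,0,0],
    [0,0,0],
    [0,0,0],
    [0,0,0],
    [0,0,0],
    [0,0,0]
  ]
}}

```text
time: 14.62
eef_pos: [0.6389, -0.2292, 0.1312]
tcp_rot: [-0.0, -0.058, 0.998, 0.0]
ft_force: [0.3, -0.7, -0.2]
finger_gap: 0.0665
finger_force: 0.0
```

Call:
{"op": "send_rows", "data": {
  "linear": [
    [0,0,0],
    [0,0,0],
    [0,0,0],
    [0,0,0],
    [0,0,0],
    [0,0,0]
  ],
  "angular": [
    [0,0,0],
    [0,0,0],
    [0,0,0],
    [0,0,0],
    [0,0,0],
    [0,0,0]
  ],
  "gripper": 0.6
}}

```text
time: 15.12
eef_pos: [0.6395, -0.2296, 0.1318]
tcp_rot: [0.0, -0.058, 0.998, -0.0]
ft_force: [-2.1, 0.8, 5.6]
finger_gap: 0.0476
finger_force: 30.0
```

Call:
{"op": "send_rows", "data": {
  "linear": [
    [0,0,-0.005],
    [0,0,-0.01],
    [0,0,-0.015],
    [0,0,-0.019],
    [0,0,-0.019],
    [0,0,-0.019]
  ],
  "angular": [
    [0,0,0],
    [0,0,0],
    [0,0,0],
    [0,0,0],
    [0,0,0],
    [0,0,0]
  ]
}}

```text
time: 15.62
eef_pos: [0.6392, -0.2294, 0.1503]
tcp_rot: [0.0, -0.058, 0.998, -0.0]
ft_force: [-0.1, -0.5, -3.2]
finger_gap: 0.0476
finger_force: 30.0
```

Run:
```python
from h import *
go(.540,.2526,.165,np.pi/2-.188); s=arm.get_state(); print(s['eef_pos'],s['finger_gap'],s['ft_force'])
```

```text
lin [ 0.0432  0.4902 -0.0149] ang [-2.000e-04  5.000e-04  3.032e-01] t 15.62
[ 0.63924699 -0.22940862  0.15026038] 0.04760542350717383 [-0.11590771 -0.54604704 -3.16175565]
```

The wide roll is held (47.6 mm opening) and lifted. I'll slide it off.

Call:
{"op": "send_rows", "data": {
  "linear": [
    [0,0.012,0],
    [0,0.036,0],
    [0,0.064,0],
    [0,0.092,0],
    [0,0.12,0],
    [0,0.148,0],
    [0,0.176,0],
    [0,0.204,0]
  ],
  "angular": [
    [0,0,0],
    [0,0,0],
    [0,0,0],
    [0,0,0],
    [0,0,0],
    [0,0,0],
    [0,0,0],
    [0,0,0]
  ]
}}

```text
time: 16.28
eef_pos: [0.6148, -0.0249, 0.1497]
tcp_rot: [-0.0, -0.058, 0.998, 0.0]
ft_force: [0.9, -0.2, -3.5]
finger_gap: 0.048
finger_force: 30.0
```

Call:
{"op": "send_rows", "data": {
  "linear": [
    [0.004,0.028,-0.005],
    [0.008,0.06,-0.012],
    [0.014,0.095,-0.02],
    [0.02,0.13,-0.028],
    [0.026,0.165,-0.036],
    [0.032,0.2,-0.042],
    [0.037,0.23,-0.042],
    [0.04,0.255,-0.042]
  ],
  "angular": [
    [0,0,0.02],
    [0,0,0.05],
    [0,0,0.09],
    [0,0,0.13],
    [0,0,0.17],
    [0,0,0.21],
    [0,0,0.26],
    [0,0,0.303]
  ]
}}

```text
time: 16.95
eef_pos: [0.5452, 0.2244, 0.1922]
tcp_rot: [0.0, 0.095, 0.996, 0.0]
ft_force: [0.4, -0.0, -3.7]
finger_gap: 0.048
finger_force: 30.0
```

Call:
{"op": "send_rows", "data": {
  "linear": [
    [0,0.01,0],
    [0,0.015,0],
    [0,0.015,0],
    [0,0.015,0]
  ],
  "angular": [
    [0,0,0],
    [0,0,0],
    [0,0,0],
    [0,0,0]
  ]
}}

```text
time: 17.28
eef_pos: [0.5495, 0.2361, 0.1916]
tcp_rot: [-0.0, 0.093, 0.996, -0.0]
ft_force: [0.5, 0.4, -3.4]
finger_gap: 0.0479
finger_force: 30.0
```

Run:
```python
from h import *
s=arm.get_state(); print(s['eef_pos'],s['finger_gap'],s['ft_force'])
d=np.load("side_d.npy"); W=cloud("side",d).reshape(-1,3); W=W[(W[:,0]>.47)&(W[:,0]<.62)&(W[:,1]>.18)&(W[:,1]<.33)&(W[:,2]>.052)&(W[:,2]<.068)]
# side-view check of cheek centre
print("side cheek mid",(W[:,:2].min(0)+W[:,:2].max(0))/2)
im,d1=arm.snapshot('side'); i2,dt=arm.snapshot('top')
go(.540,.2526,.165,np.pi/2-.188)
A=cv2.resize(im[120:220,240:340],None,fx=4,fy=4,interpolation=2);B=cv2.resize(i2[180:280,150:250],None,fx=4,fy=4,interpolation=2)
cv2.imwrite('pics/c9.png',np.hstack([A,B]))
```

```text
[0.54947391 0.23611524 0.19164906] 0.04793238506128388 [ 0.50721682  0.41805365 -3.39523522]
side cheek mid [0.54039054 0.24992025]
lin [0.0125 0.0148 0.0267] ang [-0.0004 -0.0004 -0.0004] t 17.38
```

View pics/c9.png

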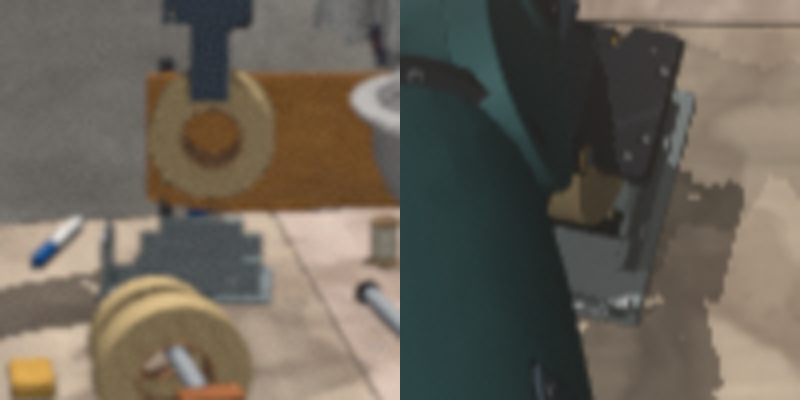

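The roll is above the dispenser, and both views agree on a centre of about (0.540,0.2515). I'll align it and lower it between the cheeks.

Call:
{"op": "send_rows", "data": {
  "linear": [
    [0.006,0.007,0],
    [0.0125,0.0137,0],
    [0.0125,0.0137,0],
    [0.0125,0.0137,0.012],
    [0.0125,0.0137,0.027],
    [0.0125,0.0137,0.037],
    [0.0125,0.0137,0.037],
    [0.0125,0.0137,0.037]
  ],
  "angular": [
    [0,0,0],
    [0,0,0],
    [0,0,0],
    [0,0,0],
    [0,0,0],
    [0,0,0],
    [0,0,0],
    [0,0,0]
  ]
}}

```text
time: 18.05
eef_pos: [0.5393, 0.2523, 0.1541]
tcp_rot: [-0.001, 0.094, 0.996, -0.0]
ft_force: [-0.0, 1.5, -1.8]
finger_gap: 0.0482
finger_force: 30.0
```

Call:
{"op": "send_rows", "data": {
  "linear": [
    [0,0,0.005],
    [0,0,0.011],
    [0,0,0.017],
    [0,0,0.023],
    [0,0,0.029],
    [0,0,0.029]
  ],
  "angular": [
    [0,0,0],
    [0,0,0],
    [0,0,0],
    [0,0,0],
    [0,0,0],
    [0,0,0]
  ]
}}

```text
time: 18.55
eef_pos: [0.539, 0.2522, 0.1245]
tcp_rot: [-0.001, 0.094, 0.996, -0.0]
ft_force: [-0.2, -0.0, -3.0]
finger_gap: 0.0478
finger_force: 30.0
```

Run:
```python
from h import *
s=arm.get_state(); print(s['eef_pos'],s['finger_gap'],s['ft_force'])
go(.540,.2515,.116,np.pi/2-.188)
im,d1=arm.snapshot('side'); i2,dt=arm.snapshot('top')
A=cv2.resize(im[120:220,240:340],None,fx=4,fy=4,interpolation=2);B=cv2.resize(i2[180:280,150:250],None,fx=4,fy=4,interpolation=2)
cv2.imwrite('pics/c10.png',np.hstack([A,B]))
```

```text
[0.53901387 0.25221413 0.12450771] 0.04775479253741689 [-0.16262924 -0.0163194  -2.98510791]
lin [-0.0011 -0.0005  0.0085] ang [-0.001  -0.0014  0.0003] t 18.55
```

View pics/c10.png

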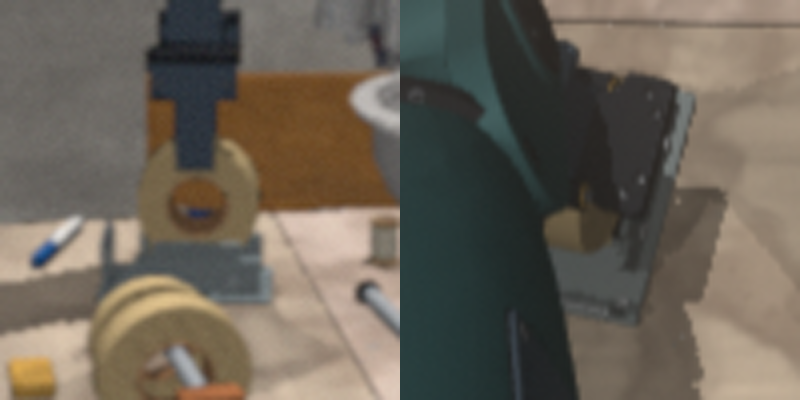

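The roll sits between the cheeks in the side crop (bottom hidden by the near cheek at (200,240)), and there is no side force. I'll lower it the last 9 mm.

Call:
{"op": "send_rows", "data": {
  "linear": [
    [-0.001,0,0.003],
    [-0.001,0,0.006],
    [-0.001,0,0.0085],
    [-0.001,0,0.0085],
    [-0.001,0,0.0085]
  ],
  "angular": [
    [0,0,0],
    [0,0,0],
    [0,0,0],
    [0,0,0],
    [0,0,0]
  ]
}}

```text
time: 19.07
eef_pos: [0.5406, 0.2523, 0.1173]
tcp_rot: [-0.0, 0.094, 0.996, -0.0]
ft_force: [1.3, 0.4, -3.4]
finger_gap: 0.048
finger_force: 30.0
```

Call:
{"op": "send_rows", "data": {
  "linear": [
    [0,0,0.001],
    [0,0,0.002],
    [0,0,0.003],
    [0,0,0.003]
  ],
  "angular": [
    [0,0,0],
    [0,0,0],
    [0,0,0],
    [0,0,0]
  ]
}}

```text
time: 19.4
eef_pos: [0.5409, 0.2527, 0.1159]
tcp_rot: [0.0, 0.094, 0.996, 0.0]
ft_force: [-8.2, -0.4, 17.6]
finger_gap: 0.0478
finger_force: 30.0
```

In contact. I'll release and lift.

Call:
{"op": "send_rows", "data": {
  "linear": [
    [0,0,-0.001],
    [0,0,-0.001],
    [0,0,-0.001],
    [0,0,-0.001],
    [0,0,-0.001],
    [0,0,-0.02],
    [0,0,-0.055],
    [0,0,-0.092]
  ],
  "angular": [
    [0,0,0],
    [0,0,0],
    [0,0,0],
    [0,0,0],
    [0,0,0],
    [0,0,0],
    [0,0,0],
    [0,0,0]
  ],
  "gripper": 0.25
}}

```text
time: 20.07
eef_pos: [0.5397, 0.2519, 0.2062]
tcp_rot: [-0.001, 0.094, 0.996, -0.001]
ft_force: [-0.4, 0.2, 0.7]
finger_gap: 0.0683
finger_force: 0.0
```

Run:
```python
from h import *
go(.454,-.1073,.21,np.pi/2+.101); s=arm.get_state(); print(s['eef_pos'],s['finger_gap'],s['ft_force'])
im,d=arm.snapshot('side')
W=cloud('side',d)
for q in arm.trace('roll_wide','side')[:2]: p=W[q['region']&(d>0)]; print(q['p'],q['uv'],np.percentile(p,[3,50,97],axis=0).round(3).tolist())
W=W.reshape(-1,3); a=-.188; c=np.array([.5402,.2515]); X=(W[:,:2]-c)@[np.cos(a),np.sin(a)]; Y=(W[:,:2]-c)@[-np.sin(a),np.cos(a)]
k=(abs(X)<.07)&(abs(Y)<.045)&(W[:,2]>.07)&(W[:,2]<.15)
print("X",np.percentile(X[k],[1,99]),"Y",np.percentile(Y[k],[1,10,50,99]),"z",np.percentile(W[k,2],99))
```

```text
lin [ 0.0171 -0.3688 -0.0031] ang [-0.0014 -0.0029 -0.2888] t 20.07
[0.53966644 0.25185887 0.20616012] 0.06826474168773235 [-0.36397312  0.21311928  0.72631136]
0.68 [287.1, 166.1] [[0.487, 0.216, 0.056], [0.54, 0.233, 0.101], [0.59, 0.276, 0.137]]
0.55 [291.0, 185.3] [[0.448, 0.197, 0.002], [0.535, 0.218, 0.03], [0.598, 0.333, 0.06]]
X [-0.05421005  0.05422227] Y [-0.03305515 -0.02806838 -0.02126063  0.02159753] z 0.1393835442751889
```

The wide roll is seated: X is centred and its top is at about 0.137. Next I'll fetch the narrow roll.

Call:
{"op": "send_rows", "data": {
  "linear": [
    [0.001,-0.02,0],
    [0.003,-0.055,0],
    [0.005,-0.09,0],
    [0.007,-0.125,0],
    [0.009,-0.16,0],
    [0.011,-0.195,0],
    [0.013,-0.23,0],
    [0.013,-0.265,0]
  ],
  "angular": [
    [0,0,-0.03],
    [0,0,-0.07],
    [0,0,-0.11],
    [0,0,-0.15],
    [0,0,-0.19],
    [0,0,-0.23],
    [0,0,-0.26],
    [0,0,-0.289]
  ],
  "gripper": 0.52
}}

```text
time: 20.83
eef_pos: [0.4773, -0.007, 0.206]
tcp_rot: [-0.0, -0.052, 0.999, 0.0]
ft_force: [0.5, -0.4, -0.3]
finger_gap: 0.0438
finger_force: 0.0
```

Call:
{"op": "send_rows", "data": {
  "linear": [
    [0.008,-0.03,0],
    [0.016,-0.06,0],
    [0.024,-0.088,0],
    [0.03,-0.1,0],
    [0.032,-0.1,0],
    [0.032,-0.1,0]
  ],
  "angular": [
    [0,0,0],
    [0,0,0],
    [0,0,0],
    [0,0,0],
    [0,0,0],
    [0,0,0]
  ]
}}

```text
time: 21.33
eef_pos: [0.4562, -0.1085, 0.206]
tcp_rot: [-0.0, -0.05, 0.999, 0.0]
ft_force: [0.3, -0.7, -0.8]
finger_gap: 0.0437
finger_force: 0.0
```

Run:
```python
from h import *
s=arm.get_state(); print(s['eef_pos'],s['finger_gap'],s['ft_force'])
arm.snapshot('side')
go(.4547,-.107,.1265,np.pi/2+.101)
```

```text
[ 0.4561581  -0.1085329   0.20601999] 0.043688047587097434 [ 0.26858986 -0.71940256 -0.8267914 ]
lin [0.0017 0.0011 0.0796] ang [ 0.0003 -0.0003 -0.0004] t 21.38
```

Call:
{"op": "send_rows", "data": {
  "linear": [
    [0.001,0.001,0.015],
    [0.001,0.001,0.035],
    [0.001,0.001,0.055],
    [0.001,0.001,0.072],
    [0.001,0.001,0.079],
    [0.001,0.001,0.079],
    [0.001,0.001,0.079]
  ],
  "angular": [
    [0,0,0],
    [0,0,0],
    [0,0,0],
    [0,0,0],
    [0,0,0],
    [0,0,0],
    [0,0,0]
  ]
}}

```text
time: 21.97
eef_pos: [0.4559, -0.1069, 0.1277]
tcp_rot: [-0.0, -0.051, 0.999, 0.0]
ft_force: [0.6, 0.6, 0.9]
finger_gap: 0.0442
finger_force: 0.0
```

Call:
{"op": "send_rows", "data": {
  "linear": [
    [0,0,0],
    [0,0,0],
    [0,0,0],
    [0,0,0],
    [0,0,0],
    [0,0,0]
  ],
  "angular": [
    [0,0,0],
    [0,0,0],
    [0,0,0],
    [0,0,0],
    [0,0,0],
    [0,0,0]
  ],
  "gripper": 0.9
}}

```text
time: 22.47
eef_pos: [0.4559, -0.1076, 0.1279]
tcp_rot: [0.0, -0.051, 0.999, -0.0]
ft_force: [-0.9, 0.2, 5.8]
finger_gap: 0.0178
finger_force: 30.0
```

Call:
{"op": "send_rows", "data": {
  "linear": [
    [0,0,-0.006],
    [0,0,-0.012],
    [0,0,-0.018],
    [0,0.005,-0.019],
    [0,0.025,-0.019],
    [0,0.05,-0.019],
    [0,0.075,-0.019],
    [0,0.093,-0.019]
  ],
  "angular": [
    [0,0,0],
    [0,0,0],
    [0,0,0],
    [0,0,0],
    [0,0,0],
    [0,0,0],
    [0,0,0],
    [0,0,0]
  ]
}}

```text
time: 23.13
eef_pos: [0.4457, -0.0133, 0.1466]
tcp_rot: [0.0, -0.051, 0.999, 0.0]
ft_force: [1.2, -0.1, -1.8]
finger_gap: 0.0177
finger_force: 30.0
```

Run:
```python
from h import *
s=arm.get_state(); print(s['eef_pos'],s['finger_gap'],s['ft_force'])
arm.snapshot('side')
go(.6177,-.0310,.1455,np.pi/2+.115)
```

```text
[ 0.4456586  -0.01328344  0.14658323] 0.01765540027477328 [ 1.16794723 -0.09564663 -1.76849946]
lin [-0.1696 -0.0367  0.0009] ang [ 0.0006 -0.0003 -0.0133] t 23.18
```

Call:
{"op": "send_rows", "data": {
  "linear": [
    [-0.015,-0.002,0],
    [-0.04,-0.005,0],
    [-0.068,-0.01,0],
    [-0.096,-0.016,0],
    [-0.124,-0.024,0],
    [-0.152,-0.032,0],
    [-0.169,-0.036,0],
    [-0.1695,-0.0365,0]
  ],
  "angular": [
    [0,0,0],
    [0,0,-0.004],
    [0,0,-0.008],
    [0,0,-0.013],
    [0,0,-0.013],
    [0,0,-0.013],
    [0,0,-0.013],
    [0,0,-0.013]
  ]
}}

```text
time: 23.85
eef_pos: [0.6215, -0.0343, 0.1467]
tcp_rot: [0.001, -0.057, 0.998, -0.0]
ft_force: [-0.3, 0.5, -1.2]
finger_gap: 0.0179
finger_force: 30.0
```

Call:
{"op": "send_rows", "data": {
  "linear": [
    [0,0,0],
    [0,-0.01,0],
    [0,-0.033,0],
    [0,-0.058,0],
    [0,-0.083,0],
    [0,-0.108,0],
    [0,-0.127,0],
    [0,-0.132,0]
  ],
  "angular": [
    [0,0,0],
    [0,0,0],
    [0,0,0],
    [0,0,0],
    [0,0,0],
    [0,0,0],
    [0,0,0],
    [0,0,0]
  ]
}}

```text
time: 24.52
eef_pos: [0.6328, -0.1678, 0.1467]
tcp_rot: [0.0, -0.056, 0.998, -0.0]
ft_force: [-0.5, 1.0, -0.2]
finger_gap: 0.0173
finger_force: 30.0
```

Call:
{"op": "send_rows", "data": {
  "linear": [
    [0,0,0],
    [0,0,0],
    [0,0,0],
    [0,0,0]
  ],
  "angular": [
    [0,0,0],
    [0,0,0],
    [0,0,0],
    [0,0,0]
  ]
}}

```text
time: 24.85
eef_pos: [0.6333, -0.1643, 0.1465]
tcp_rot: [-0.0, -0.058, 0.998, 0.0]
ft_force: [-0.8, 0.2, -0.2]
finger_gap: 0.0179
finger_force: 30.0
```

Run:
```python
from h import *
s=arm.get_state(); print(s['eef_pos'],s['finger_gap'],s['ft_force'])
go(.6328,-.1632,.127,np.pi/2+.115)
im,d=arm.snapshot('side')
go(.6328,-.1632,.127,np.pi/2+.115)
```

```text
[ 0.63330809 -0.16426454  0.14646857] 0.017867698926088697 [-0.75591791  0.20515186 -0.17799988]
lin [0.0004 0.0011 0.0195] ang [ 0.0001 -0.0002  0.0002] t 24.85
lin [0.0004 0.0012 0.0194] ang [ 0.0001 -0.0002  0.0002] t 24.9
```

Call:
{"op": "send_rows", "data": {
  "linear": [
    [0.0004,0.0012,0.006],
    [0.0004,0.0012,0.012],
    [0.0004,0.0012,0.017],
    [0.0004,0.0012,0.0185],
    [0.0004,0.0012,0.0185],
    [0.0004,0.0012,0.0185]
  ],
  "angular": [
    [0,0,0],
    [0,0,0],
    [0,0,0],
    [0,0,0],
    [0,0,0],
    [0,0,0]
  ]
}}

```text
time: 25.4
eef_pos: [0.6329, -0.1638, 0.1278]
tcp_rot: [-0.0, -0.057, 0.998, 0.0]
ft_force: [-3.2, 2.6, 7.9]
finger_gap: 0.0181
finger_force: 30.0
```

Call:
{"op": "send_rows", "data": {
  "linear": [
    [0,0,0],
    [0,0,0],
    [0,0,0],
    [0,0,0],
    [0,0,0],
    [0,0,-0.02],
    [0,0,-0.05],
    [0,0,-0.08]
  ],
  "angular": [
    [0,0,0],
    [0,0,0],
    [0,0,0],
    [0,0,0],
    [0,0,0],
    [0,0,0],
    [0,0,0],
    [0,0,0]
  ],
  "gripper": 0.48
}}

```text
time: 26.07
eef_pos: [0.6324, -0.1639, 0.2081]
tcp_rot: [-0.001, -0.057, 0.998, 0.0]
ft_force: [-0.8, -0.4, 0.7]
finger_gap: 0.0474
finger_force: 0.0
```

Run:
```python
from h import *
s=arm.get_state(); print(s['eef_pos'],s['finger_gap'],s['ft_force'])
im,d=arm.snapshot('side'); go(.4602,-.1685,.209,np.pi/2+.101)
A=cv2.resize(im[140:260,230:390],None,fx=4,fy=4,interpolation=2)
cv2.imwrite('pics/c11.png',A)
```

```text
[ 0.6323951  -0.16392999  0.20807144] 0.04740352565934922 [-0.8174549  -0.36883902  0.74161865]
lin [0.1745 0.0163 0.005 ] ang [-0.0023  0.0055  0.0132] t 26.12
```

View pics/c11.png

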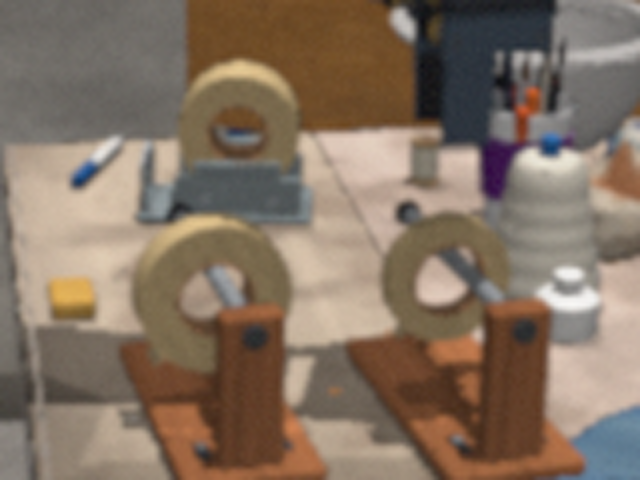

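The narrow roll is back at (445,275) and the wide roll sits in the dispenser at (240,115). I'll fetch the medium roll.

Call:
{"op": "send_rows", "data": {
  "linear": [
    [0.02,0.002,0],
    [0.05,0.005,0],
    [0.08,0.008,0],
    [0.11,0.011,0],
    [0.14,0.013,0],
    [0.165,0.015,0],
    [0.174,0.016,0],
    [0.174,0.016,0]
  ],
  "angular": [
    [0,0,0],
    [0,0,0.004],
    [0,0,0.008],
    [0,0,0.013],
    [0,0,0.013],
    [0,0,0.013],
    [0,0,0.013],
    [0,0,0.013]
  ]
}}

```text
time: 26.78
eef_pos: [0.4571, -0.168, 0.208]
tcp_rot: [0.0, -0.05, 0.999, -0.0]
ft_force: [0.2, 0.4, -0.8]
finger_gap: 0.0476
finger_force: 0.0
```

Call:
{"op": "send_rows", "data": {
  "linear": [
    [0,0,0.015],
    [0,0,0.035],
    [0,0,0.055],
    [0,0,0.072],
    [0,0,0.079],
    [0,0,0.079],
    [0,0,0.079],
    [0,0,0.079]
  ],
  "angular": [
    [0,0,0],
    [0,0,0],
    [0,0,0],
    [0,0,0],
    [0,0,0],
    [0,0,0],
    [0,0,0],
    [0,0,0]
  ]
}}

```text
time: 27.45
eef_pos: [0.4593, -0.1683, 0.1299]
tcp_rot: [0.001, -0.051, 0.999, -0.0]
ft_force: [0.0, 0.2, 0.7]
finger_gap: 0.0471
finger_force: 0.0
```

Call:
{"op": "send_rows", "data": {
  "linear": [
    [0,0,0],
    [0,0,0],
    [0,0,0],
    [0,0,0],
    [0,0,0],
    [0,0,0]
  ],
  "angular": [
    [0,0,0],
    [0,0,0],
    [0,0,0],
    [0,0,0],
    [0,0,0],
    [0,0,0]
  ],
  "gripper": 0.8
}}

```text
time: 27.95
eef_pos: [0.4587, -0.1681, 0.1294]
tcp_rot: [0.0, -0.051, 0.999, -0.0]
ft_force: [-0.3, 1.9, 6.2]
finger_gap: 0.0278
finger_force: 30.0
```

Call:
{"op": "send_rows", "data": {
  "linear": [
    [0,0,-0.006],
    [0,0,-0.012],
    [0,0,-0.018],
    [0,0.008,-0.019],
    [0,0.03,-0.019],
    [0,0.055,-0.019],
    [0,0.08,-0.019],
    [0,0.105,-0.019]
  ],
  "angular": [
    [0,0,0],
    [0,0,0],
    [0,0,0],
    [0,0,0],
    [0,0,0],
    [0,0,0],
    [0,0,0],
    [0,0,0]
  ]
}}

```text
time: 28.62
eef_pos: [0.4472, -0.0622, 0.1481]
tcp_rot: [0.0, -0.05, 0.999, -0.0]
ft_force: [0.1, 1.1, -1.7]
finger_gap: 0.0279
finger_force: 30.0
```

Call:
{"op": "send_rows", "data": {
  "linear": [
    [0,0.025,0],
    [0,0.045,0],
    [0,0.052,0],
    [0,0.052,0]
  ],
  "angular": [
    [0,0,0],
    [0,0,0],
    [0,0,0],
    [0,0,0]
  ]
}}

```text
time: 28.95
eef_pos: [0.4422, -0.0106, 0.1481]
tcp_rot: [0.0, -0.052, 0.999, 0.0]
ft_force: [0.9, -0.3, -2.1]
finger_gap: 0.0277
finger_force: 30.0
```

Run:
```python
from h import *
s=arm.get_state(); print(s['eef_pos'],s['finger_gap'],s['ft_force'])
go(.6169,-.0308,.147,np.pi/2+.115)
```

```text
[ 0.44215042 -0.01056812  0.14806238] 0.027663778624254547 [ 0.8724003  -0.28833663 -2.077594  ]
lin [-0.1717 -0.0381  0.0011] ang [ 0.      0.0001 -0.0117] t 28.95
```

Held. I'll move it to the full stand and slide it on to its original spot.

Call:
{"op": "send_rows", "data": {
  "linear": [
    [-0.015,-0.001,0],
    [-0.04,-0.004,0],
    [-0.068,-0.009,0],
    [-0.096,-0.015,0],
    [-0.124,-0.023,0],
    [-0.152,-0.031,0],
    [-0.1705,-0.036,0],
    [-0.1715,-0.038,0]
  ],
  "angular": [
    [0,0,0],
    [0,0,-0.004],
    [0,0,-0.008],
    [0,0,-0.013],
    [0,0,-0.013],
    [0,0,-0.013],
    [0,0,-0.013],
    [0,0,-0.013]
  ]
}}

```text
time: 29.62
eef_pos: [0.6203, -0.034, 0.1481]
tcp_rot: [0.001, -0.057, 0.998, -0.0]
ft_force: [-0.6, -1.2, -0.8]
finger_gap: 0.0279
finger_force: 30.0
```

Call:
{"op": "send_rows", "data": {
  "linear": [
    [0,0,0],
    [0,0,0],
    [0,-0.01,0],
    [0,-0.03,0],
    [0,-0.053,0],
    [0,-0.07,0],
    [0,-0.074,0],
    [0,-0.074,0]
  ],
  "angular": [
    [0,0,0],
    [0,0,0],
    [0,0,0],
    [0,0,0],
    [0,0,0],
    [0,0,0],
    [0,0,0],
    [0,0,0]
  ]
}}

```text
time: 30.28
eef_pos: [0.6248, -0.1071, 0.148]
tcp_rot: [-0.0, -0.056, 0.998, -0.0]
ft_force: [0.6, -0.5, -2.1]
finger_gap: 0.0277
finger_force: 30.0
```

Call:
{"op": "send_rows", "data": {
  "linear": [
    [0,0,0],
    [0,0,0],
    [0,0,0],
    [0,0,0]
  ],
  "angular": [
    [0,0,0],
    [0,0,0],
    [0,0,0],
    [0,0,0]
  ]
}}

```text
time: 30.62
eef_pos: [0.6253, -0.1051, 0.1479]
tcp_rot: [-0.0, -0.057, 0.998, 0.0]
ft_force: [-0.2, 0.0, -1.6]
finger_gap: 0.028
finger_force: 30.0
```

Run:
```python
from face import *
s=arm.get_state(); print(s['eef_pos'],s['finger_gap'],s['ft_force'])
go(.6255,-.1053,.1295,np.pi/2+.115)
im,d1=arm.snapshot('side')
go(.6255,-.1053,.1295,np.pi/2+.115)
for d,cz in((np.load("side_d.npy"),.096),(d1,.115)):
    s,x,z=face(d,-.215,-.15); r=np.hypot(x-.610,z-cz); k=(r>.03)&(r<.053)&(x<.61)&(abs(s+.187)<.007); print(k.sum(),np.median(s[k]),np.mean(s[k]))
```

```text
[ 0.62525794 -0.10514313  0.14791752] 0.027951475389882848 [-0.22382525  0.04094127 -1.55216802]
lin [-0.0002 -0.0002  0.0184] ang [ 0.0001 -0.0001  0.    ] t 30.62
lin [-0.0002 -0.0001  0.0185] ang [ 0.     -0.     -0.0001] t 30.67
192 -0.1881463619189207 -0.18809040154007692
184 -0.18787427274904678 -0.1879862001597894
```

The medium roll's face is within 0.3 mm of its original position. I'll lower and release it.

Call:
{"op": "send_rows", "data": {
  "linear": [
    [0,0,0.006],
    [0,0,0.012],
    [0,0,0.017],
    [0,0,0.0183],
    [0,0,0.0183],
    [0,0,0.0183]
  ],
  "angular": [
    [0,0,0],
    [0,0,0],
    [0,0,0],
    [0,0,0],
    [0,0,0],
    [0,0,0]
  ]
}}

```text
time: 31.17
eef_pos: [0.6251, -0.1057, 0.1294]
tcp_rot: [-0.0, -0.057, 0.998, 0.0]
ft_force: [-3.4, 0.9, 5.1]
finger_gap: 0.0278
finger_force: 30.0
```

Call:
{"op": "send_rows", "data": {
  "linear": [
    [0,0,0],
    [0,0,0],
    [0,0,0],
    [0,0,0],
    [0,0,0],
    [0,0,-0.02],
    [0,0,-0.05],
    [0,0,-0.085]
  ],
  "angular": [
    [0,0,0],
    [0,0,0],
    [0,0,0],
    [0,0,0],
    [0,0,0],
    [0,0,0],
    [0,0,0],
    [0,0,0]
  ],
  "gripper": 0.48
}}

```text
time: 31.83
eef_pos: [0.6242, -0.1056, 0.214]
tcp_rot: [-0.002, -0.057, 0.998, 0.0]
ft_force: [0.6, 0.4, 0.5]
finger_gap: 0.0479
finger_force: 0.0
```

Call:
{"op": "send_rows", "data": {
  "linear": [
    [0,0.02,-0.02],
    [0,0.06,-0.05],
    [0,0.1,-0.08],
    [0,0.14,-0.08],
    [0,0.18,-0.08],
    [0,0.22,-0.08],
    [0,0.24,-0.08],
    [0,0.24,-0.08]
  ],
  "angular": [
    [0,0,0],
    [0,0,0],
    [0,0,0],
    [0,0,0],
    [0,0,0],
    [0,0,0],
    [0,0,0],
    [0,0,0]
  ]
}}

```text
time: 32.5
eef_pos: [0.5973, 0.1369, 0.2948]
tcp_rot: [0.0, -0.059, 0.998, 0.0]
ft_force: [0.7, 0.3, -0.9]
finger_gap: 0.0476
finger_force: 0.0
```

Run:
```python
from face import *
im,d1=arm.snapshot('side'); i2,t1=arm.snapshot('top'); print(arm.get_state()['eef_pos'],arm.get_state()['ft_force'])
for v,d0,d in(("side",np.load("side_d.npy"),d1),("top",np.load("top_d.npy"),t1)):
  for D in(d0,d):
    s,x,z=face(D,-.26,-.14,view=v,a=.115); k=z>.131
    for lo,hi in((-.26,-.215),(-.21,-.14)):
        q=s[k&(s>lo)&(s<hi)&(abs(x-.61)<.04)]; print(v,lo,len(q),np.percentile(q,[3,50,97]).round(4) if len(q) else '')
  for o in("glue_pot","wax_block","print_block"):
    m=np.load(f"reg_{v}_{o}.npy"); print(o,np.median(np.abs(cloud(v,d)[m]-cloud(v,d0)[m])) )
A=cv2.resize(im[130:260,230:390],None,fx=3.1,fy=3.7,interpolation=2);B=cv2.resize(i2[140:290,260:410],None,fx=2,fy=3.2066,interpolation=2)[:481]
h=min(len(A),len(B));cv2.imwrite('pics/c12.png',np.hstack([A[:h],B[:h]]))
```

```text
[0.59781513 0.13346432 0.29460411] [-0.24561766 -0.41734152  0.64434722]
side -0.26 84 [-0.2471 -0.2409 -0.2275]
side -0.21 218 [-0.1937 -0.1879 -0.1646]
side -0.26 121 [-0.2485 -0.2422 -0.2274]
side -0.21 215 [-0.1942 -0.1884 -0.1638]
glue_pot 0.0015054679153826966
wax_block 0.0014985443569857093
print_block 0.0006351754089319872
top -0.26 211 [-0.2441 -0.2352 -0.2264]
top -0.21 386 [-0.1895 -0.1756 -0.1622]
top -0.26 206 [-0.2436 -0.2345 -0.2262]
top -0.21 388 [-0.1898 -0.1758 -0.1628]
glue_pot 0.0004892469698438706
wax_block 0.00012292877967258475
print_block 0.0005097006918580727
```

View pics/c12.png

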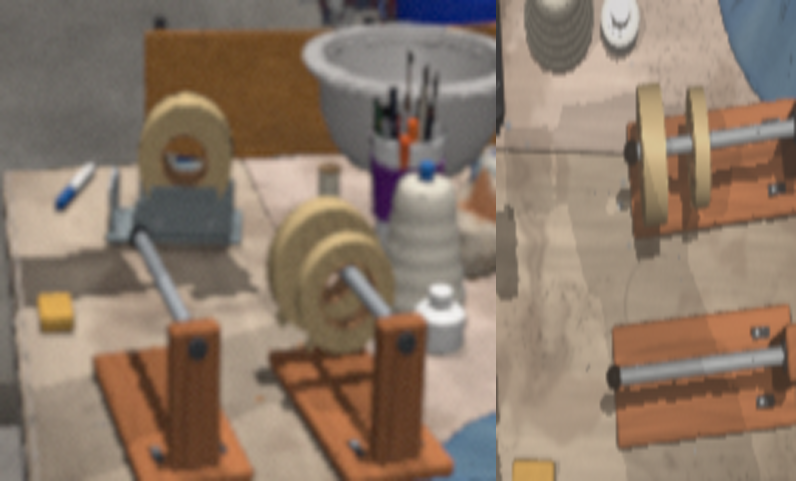

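The rolls are back within about 0.7 mm in the top view, the wide roll is seated, and the loose items haven't moved. Handing in.

```bash
python3 -c "
from bench import arm
print(arm.close_job())"
```

```text
the job is handed in; nothing more can be done
None
```

The wide roll is on the dispenser's rollers between the cheeks and both slimmer rolls are back on the first stand, within about 1 mm of where they hung (medium outermost, narrow inside it); the glue pot, wax block and printing block haven't moved, and I handed the job in at about 33 s.

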